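# Swing a carving blank home against the heel post and hold it down

## Task

Lay the dark carving blank flat on the plywood jig with its red-painted end up against the steel post and its other end swung well out from the wooden fence (about 25 degrees askew), and let go of it. Then take it again and, keeping it flat on the board and the red end at the post, swing its unpainted end round until it lies flush along the fence with the red end still against the post. Last, turn the yellow hold-down button squarely across the blank, leaving the pale blank and the small grey stone on the board where they are.

Things in the scene. Friction and masses are not known exactly. Their poses are not given: they have to be found in the camera images.
- jig: Fixed jig on the bench: plywood board 240 (jig x) x 340 (jig y) x 12 mm with a wooden fence, a steel post and a yellow turn-button on it. Origin: centre of the board's underside, on the bench; z up. Its +x looks away from the robot.
- fence (a point): Jig (-60,45) mm, on the board's top: the +y end of the fence's working face. The fence is 36 mm thick, 38 mm high above the board, and runs along jig y from y=-155 to +45 mm; its face, at jig x=-60 mm, looks to jig +x. A blank lying home reaches 110 mm past this end, so it can be gripped across there.
- post (a point): Foot of the steel heel post's axis on the board's top, at jig (-45,-137) mm. 24 mm diameter, 55 mm high above the board, by the -y end of the fence's face.
- seat (a point): Point on the jig board's top surface (12 mm above the bench), at jig (-37.5,-125) mm: where the centre of the red end's lower edge (heel) lies when the blank is home, flush to the fence and touching the post. Axes as jig.
- blank: Loose dark-wood blank, a bar 280 (its x) x 45 (y) x 36 mm high, about 0.3 kg. Origin: centre of its underside; z up. Its -x end is painted red; the other end is bare. Home: its x axis runs along jig +y.
- heel (a point): Middle of the bottom edge of the blank's red end (blank x=-140 mm).
- tail (a point): Middle of the bottom edge of the blank's unpainted end (blank x=+140 mm).
- button (a joint): Angle of the yellow hold-down button about its upright pivot on the fence, rad, counterclockwise from above. 0: arm along the fence to jig -y (open); 1.57, its stop: arm to jig +x, square across the blank; other stop -0.6. Stays where left; 1 to 2 N at the peg turns it. Arm 20 mm wide, 10 mm thick, reaching 75 mm from the pivot, underside 4 mm above a blank on the board.
- pivot (a point): Pivot axis of the button at jig (-80,-30) mm, at the height of the arm's top (62 mm above the bench).
- peg (a point): Centre of the top of the black round peg on the button's arm, 45 mm from the pivot, 84 mm above the bench. The peg is 16 mm in diameter and stands 22 mm above the arm: pinch or push it from above.
- pale: Loose pale blank with a blue-painted end, same size as the dark one; leave it. Origin: centre of underside, x along its length.
- stone: Small grey slip stone, 50x30x16 mm, lying loose on the jig's board near its +x, -y corner; leave it. Origin: centre of underside.

How it is judged (in metres and radians):
On the way, in this order (a step that is already met when the one before it is completed fails the run):
1. the dark blank lies flat on the board, 17 to 45 degrees askew of the fence, its red end within 30 mm of its seat at the post, let go and at rest (horizontal distance between heel and seat below 0.03 m and angle between the x axis of blank and the y axis of jig, either way round between 0.3 and 0.8 rad and y of tail in the frame of seat above 0.1 m and z of heel in the frame of seat between -0.004 and 0.006 m and z of tail in the frame of seat between -0.004 and 0.006 m and contact force between the fingers and blank below 0.2 N and linear speed of blank below 0.02 m/s), for 0.2 s.
2. the fingers have it again and have swung it part of the way in (5 to 15 degrees left), flat on the board, the red end still within 30 mm of its seat (horizontal distance between heel and seat below 0.03 m and angle between the x axis of blank and the y axis of jig, either way round between 0.08 and 0.27 rad and y of tail in the frame of seat above 0.1 m and z of heel in the frame of seat between -0.004 and 0.006 m and z of tail in the frame of seat between -0.004 and 0.006 m and contact force between the fingers and blank above 0.2 N), for 0.04 s.
3. it lies in line and flush along the fence, red end against the post, the button not yet across it (angle between the x axis of blank and the y axis of jig, either way round below 0.04 rad and x of heel in the frame of seat between -0.005 and 0.005 m and y of heel in the frame of seat between -0.006 and 0.009 m and y of tail in the frame of seat above 0.2 m and z of heel in the frame of seat between -0.004 and 0.006 m and z of tail in the frame of seat between -0.004 and 0.006 m and value of joint button below 0.9 rad), for 0.2 s.
4. the button is turned across the blank (value of joint button above 1.35 rad), for 0.2 s.
At the end, for the whole second after the job is handed in: The dark blank lies flat on the board (ends within 6 mm of it), released and at rest, within 2.3 degrees of the fence's line, red end within 5 mm of the fence face and 9 mm of the post; the button is past 1.35 rad, across it. Pale blank and stone have not moved over 30 mm (angle between the x axis of blank and the y axis of jig, either way round below 0.04 rad and x of heel in the frame of seat between -0.005 and 0.005 m and y of heel in the frame of seat between -0.006 and 0.009 m and y of tail in the frame of seat above 0.2 m and z of heel in the frame of seat between -0.004 and 0.006 m and z of tail in the frame of seat between -0.004 and 0.006 m and contact force between the fingers and blank below 0.2 N and linear speed of blank below 0.02 m/s and value of joint button above 1.35 rad); the robot touches nothing.
It fails at once if the pale blank is disturbed (moved more than 30 mm) (distance of pale from where it was at the start of the episode above 0.03 m).
It fails at once if the slip stone is moved more than 30 mm (distance of stone from where it was at the start of the episode above 0.03 m).
It also fails if it takes over 67 s, if anything falls off the work surface, if the arm or the gripper's body presses on something with over 40 N, if the wrist force passes 120 N, or if a joint passes its speed limit or range.

## Robot

A 6-joint arm with a two-finger parallel gripper is mounted at the origin on the work surface. World frame = base frame: x ahead of the robot, y to its left, z up, the work surface at z = 0. Lengths are in mm, angles in rad, forces in N, time in s.
With the tool pointing down it reaches from about 300 to 775 mm from the base axis. Payload 14.6 kg.
Tool frame: the origin (TCP) lies midway between the tips of the shut fingers; the grasp point (between the pads) lies 19 mm behind it; z points along the fingers, y is the line along which they close (so a half turn about z gives the same grasp; the last joint's range is limited). The gripper opens to 94 mm and grips with 3 to 60 N. Pads are 16 mm wide; open, the fingers measure 119 mm over their backs; the gripper's body (75 mm by 177 mm) begins 78 mm behind the grasp point.
Start: joints at [-1.292, 0.3, 1.521, -0, 1.321, -0.067], TCP at [186.415, -517.435, 205.446] pointing down, gripper open.
Joint ranges: [-3.03, 3.03], [-0.79, 2.21], [0.23, 2.52], [-1.04, 4.18], [0, 3.07], [-2.55, 2.55]. Speed limits (rad/s): [2.22, 2.22, 2.57, 3.14, 3.14, 3.14].

## Interface

Orientations are given as [roll, pitch, yaw] about the fixed x, y, z axes, in that order (R = Rz(yaw) Ry(pitch) Rx(roll)).
In Python, from cell import manip, camera gives the robot as it stands.
- The arm moves only by the tool move_arm, never from a script. Its arguments are lists of equal length, an entry for each row: "dp": the shift along the world's x, y, z in mm, a list of three; "rotation": the turn, a rotation vector about the world's x, y, z in rad, a list of three; "hand": the opening, from 0 (shut) to 1 (fully open). A call has 1 to 10 rows; each row shifts and turns the commanded pose from where the row before left it; what a row does not reach is not made up. A row lasts 1/8 s, in which the tool goes at most 62.5 mm and 10.7 degrees, less where a joint would pass 70% of its speed; a pose out of reach is approached as far as the arm can. A call with a gripper value outside its range is refused whole. The fingers move at their own pace and stop on an object; "newtons" is the grip in N (left out, the last holds). Time passes only in rows, so rows that do not move let the fingers close. It gives the time, the measured TCP pose, the force, the opening and the grip force at its end, in the units of the state.
- manip.read_state(): the state, without advancing time (a new reading comes with each control period).
- camera(name): name is "side" or "top" or "wrist"; returns a dict with "image" (384x512x3 uint8, red, green, blue), "fx", "fy", "cx", "cy" (pixels), "R" (3x3) and "t" (3): a world point X has camera coordinates R X + t; the wrist camera has in their place "mount" (4x4, takes a point from camera to tool coordinates, whose origin is the TCP and whose axes are the flange's). Camera axes: x right, y down, z forward; pixel columns grow to the right and rows downward; lengths in mm; the calibration is good to about 2 mm. A picture is of the moment at which its call begins: read the wrist's pose just before it. There is no depth.
- manip.sign_off(): hands the job in; it is judged then, once.
The state is a dict: "clock": time; "joints": joint angles; "qd": joint speeds; "effort": joint torques, N m; "eef_pos": TCP position; "eef_rot": TCP orientation; "wrist_force": force on the tool from outside, world axes, zero at the start; "moment": the same for the moment, N m; "finger_gap": finger opening in mm; "finger_force": force on a finger pad.
Only numpy, scipy, OpenCV 4.12 (cv2) and the standard library are available. Lean on these libraries where they do the work, as an engineer would, in place of code of your own. Each camera call takes 0.05 s, during which the arm holds its last target. There are 200 camera calls.

## Working session

There is one attempt and no reset: what is moved stays moved. The work goes in short steps, Python scripts to look and compute and a tool call to move; the robot and the scene stay as the last step left them, time stands still between calls to the robot, and variables do not carry over. Pictures are saved under pics/ and viewed, at most 10 in all, crops included, and the job is handed in when it is done.

Besides the shell and the picture viewer there is one more tool, called after "Call:" as name(argument=value, ...) on one line, values as JSON. move_arm: Moves the arm, as the interface text tells. Its arguments: {"type":"object","properties":{"dp":{"type":"array","items":{"type":"array","items":{"type":"number"}}},"rotation":{"type":"array","items":{"type":"array","items":{"type":"number"}}},"hand":{"type":"array","items":{"type":"number"}},"newtons":{"type":"number"}},"required":["dp","rotation","hand"]}

```bash
ls; mkdir -p pics; python3 - <<'E'
from cell import manip, camera
import cv2, numpy as np, pickle
d={}
for n in("top","side"):
    c=camera(n); d[n]=c
    cv2.imwrite(f"pics/{n}0.png",cv2.cvtColor(c["image"],cv2.COLOR_RGB2BGR))
    print(n,c["fx"],c["cx"],c["cy"],c["R"],c["t"])
pickle.dump(d,open("cams.pkl","wb"))
s=manip.read_state();print(s["clock"],s["eef_pos"],s["eef_rot"],s["finger_gap"])
a=np.hstack([d["top"]["image"]]);
E
```

```text
pics
top 485.7224020623776 260.1374586477203 192.3733830843946 [[-0.01098564 -0.9998865  -0.01031043]
 [-0.98402054  0.01264272 -0.17760556]
 [ 0.17771576  0.00819456 -0.98404774]] [  53.81364775  586.58801984 1089.40999833]
side 487.8502496571824 260.5952216903807 189.01814870767052 [[-0.76992513 -0.63805415 -0.01010938]
 [-0.46004901  0.56596986 -0.6841294 ]
 [ 0.4422332  -0.52207761 -0.72929059]] [ 462.92525473  314.39330923 1147.19373079]
0.1 [ 186.33755444 -517.20681728  204.93506341] [-3.14051163e+00 -6.29399985e-05  3.45779082e-01] 94.09743571634948
```

View pics/top0.png

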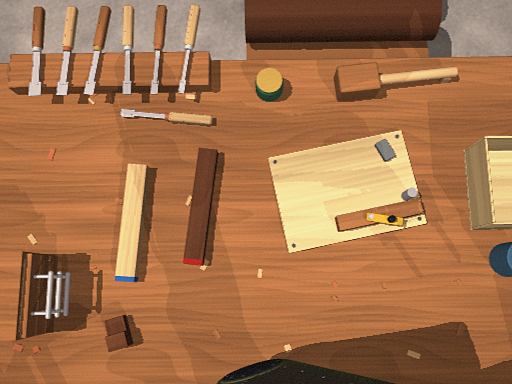

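View pics/side0.png

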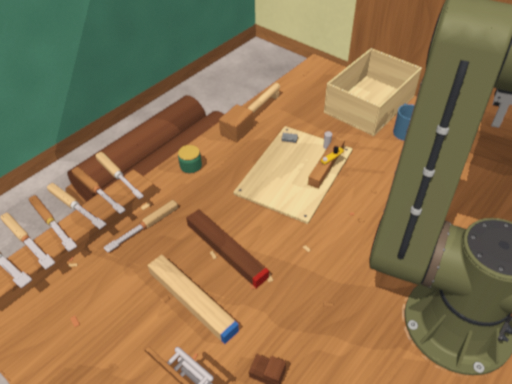

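The top view shows the dark blank (red end near (193,262), bare end near (207,150)), the pale blank left of it, and the jig with board corners near (270,158), (400,131), (427,224), (291,251). The post is at (410,194), the peg near (391,218) and the stone at (386,150).

```bash
cat > h.py <<'E'
import numpy as np, cv2, pickle
def ray(c,u,v,z):
    R,t=np.array(c["R"]),np.array(c["t"]); o=-R.T@t
    d=R.T@np.array([(u-c["cx"])/c["fx"],(v-c["cy"])/c["fy"],1])
    return o+d*(z-o[2])/d[2]
def big(m):
    m=cv2.morphologyEx(m.astype(np.uint8),cv2.MORPH_OPEN,np.ones((3,3)))
    cs=cv2.findContours(m,cv2.RETR_EXTERNAL,cv2.CHAIN_APPROX_NONE)[0]
    return max(cs,key=cv2.contourArea)
E
python3 - <<'E'
from h import *
d=pickle.load(open("cams.pkl","rb"));c=d["top"];im=c["image"]
hsv=cv2.cvtColor(im,cv2.COLOR_RGB2HSV)
for p in[(330,190),(204,190),(193,262),(410,194),(390,218),(233,190),(380,217)]:print(p,hsv[p[1],p[0]],im[p[1],p[0]])
# dark blank: roi
roi=np.zeros(im.shape[:2],bool);roi[140:275,175:225]=1
m=roi&((hsv[...,2]<105))
k=big(m);r=cv2.minAreaRect(k);bp=cv2.boxPoints(r);print("dark",r,[ray(c,*p,36)[:2].round() for p in bp])
red=roi&(hsv[...,1]>200)&((hsv[...,0]<6)|(hsv[...,0]>174))&(hsv[...,2]>110)
k=big(red);print("red",cv2.boundingRect(k))
roi[:]=0;roi[120:260,262:435]=1
m=roi&(hsv[...,2]>175)&(hsv[...,0]>15)&(hsv[...,1]<150)
k=big(m);r=cv2.minAreaRect(cv2.convexHull(k));bp=cv2.boxPoints(r);print("board",r,bp,[ray(c,*p,12)[:2].round() for p in bp])
ap=cv2.approxPolyDP(cv2.convexHull(k),6,True)[:,0];print([(tuple(p),ray(c,*p,12)[:2].round()) for p in ap])
crop=cv2.resize(im[120:280,170:440],None,fx=2.9,fy=2.9,interpolation=cv2.INTER_CUBIC)
cv2.imwrite("pics/crop.png",cv2.cvtColor(crop,cv2.COLOR_RGB2BGR))
E
```

```text
(330, 190) [ 22 101 245] [245 219 148]
(204, 190) [  9 158 110] [110  63  42]
(193, 262) [  2 214 187] [187  38  30]
(410, 194) [  5  21 208] [208 194 191]
(390, 218) [ 6 25 51] [51 47 46]
(233, 190) [ 12 161 184] [184 116  68]
(380, 217) [ 22 192 243] [243 194  60]
dark ((210.53460693359375, 224.64212036132812), (9.226152420043945, 70.81371307373047), 6.881723403930664) [array([434., 185.]), array([600., 166.]), array([597., 144.]), array([431., 164.])]
red (184, 259, 7, 5)
board ((345.8341064453125, 190.3927001953125), (97.5008773803711, 139.47653198242188), 77.90524291992188) [[267.42923 157.33661]
 [403.80972 128.11221]
 [424.23898 223.44879]
 [287.8585  252.67319]] [array([682.,  28.]), array([ 752., -312.]), array([ 514., -346.]), array([448., -17.])]
[((np.int32(401), np.int32(131)), array([ 745., -305.])), ((np.int32(416), np.int32(187)), array([ 603., -332.])), ((np.int32(397), np.int32(229)), array([ 501., -280.])), ((np.int32(288), np.int32(251)), array([452., -18.])), ((np.int32(268), np.int32(158)), array([681.,  27.]))]
```

View pics/crop.png

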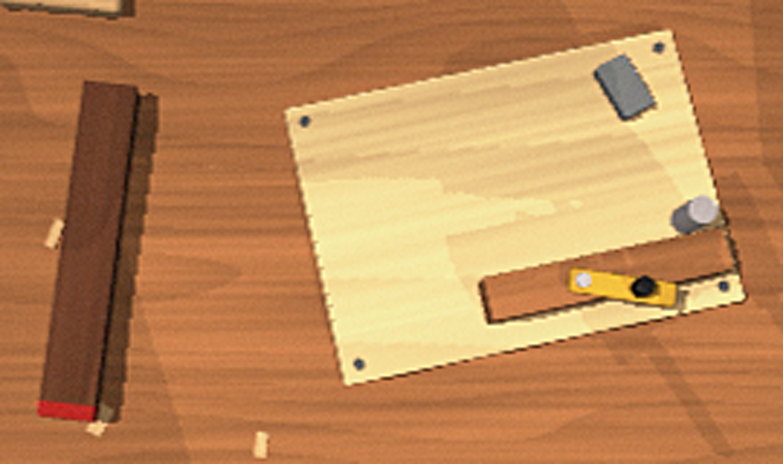

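```bash
cat >> h.py <<'E'
def fit(L,W):
    # rigid 2D fit: local pts L -> world W
    L,W=np.array(L,float),np.array(W,float);a,b=L-L.mean(0),W-W.mean(0)
    th=np.arctan2((a[:,0]*b[:,1]-a[:,1]*b[:,0]).sum(),(a*b).sum())
    R=np.array([[np.cos(th),-np.sin(th)],[np.sin(th),np.cos(th)]]);t=W.mean(0)-R@L.mean(0)
    return th,R,t,np.linalg.norm((R@L.T).T+t-W,axis=1)
E
python3 - <<'E'
from h import *
d=pickle.load(open("cams.pkl","rb"));c=d["top"]
P=lambda x,y,z:ray(c,x/2.9+170-.33,y/2.9+120-.33,z)[:2]
th,R,t,e=fit([(120,170),(120,-170),(-120,-170),(-120,170)],[P(*p,12) for p in[(287,109),(672,31),(745,300),(347,384)]])
print("jig",th,t,e)
b=fit([(140,22.5),(140,-22.5),(-140,22.5),(-140,-22.5)],[P(*p,48-12) for p in[(85,81),(136,86),(39,416),(97,418)]])
print("blank",b[0],b[2],b[3])
for n,q in dict(seat=(-37.5,-125),post=(-45,-137),fence=(-60,45),pivot=(-80,-30)).items():print(n,R@q+t)
print("chk post",P(703,210,67),"pivot",P(583,279,62),"peg",P(645,286,84),"stone",P(622,85,28))
np.savez("jig.npz",th=th,R=R,t=t)
# planned askew pose: 25deg, heel at seat-ish
for a in(.45,.2,0):
    u=R@np.array([np.sin(a),np.cos(a)]);n=R@np.array([np.cos(a),-np.sin(a)])
    # heel centre so red face touches post & inner corner clear
    for s in (0,140,205,240):print(a,s,(R@[-37.5,-125]+t+u*s).round(1),"yaw",np.arctan2(u[1],u[0]))
E
```

```text
jig 0.19386037593605482 [ 598.15641041 -163.23428371] [1.67733297 2.24036715 2.0368595  1.91823155]
blank -0.11404817940954001 [562.12877658 188.92350448] [1.45779113 1.29017128 1.11597838 2.6671166 ]
seat [ 585.43991389 -293.11707979]
post [ 580.39218559 -306.33715691]
fence [ 530.61116193 -130.63613334]
pivot [ 525.43443365 -208.08419002]
chk post [ 580.7836726  -304.96859232] pivot [ 527.16069275 -207.67760851] peg [ 518.25761425 -250.71910164] stone [ 695.19704034 -256.2641323 ]
0.45 0 [ 585.4 -293.1] yaw 1.3146567027309515
0.45 140 [ 620.9 -157.7] yaw 1.3146567027309515
0.45 205 [637.4 -94.8] yaw 1.3146567027309515
0.45 240 [646.2 -60.9] yaw 1.3146567027309515
0.2 0 [ 585.4 -293.1] yaw 1.5646567027309515
0.2 140 [ 586.3 -153.1] yaw 1.5646567027309515
0.2 205 [586.7 -88.1] yaw 1.5646567027309515
0.2 240 [586.9 -53.1] yaw 1.5646567027309515
0 0 [ 585.4 -293.1] yaw 1.7646567027309514
0 140 [ 558.5 -155.7] yaw 1.7646567027309514
0 205 [545.9 -92. ] yaw 1.7646567027309514
0 240 [539.2 -57.6] yaw 1.7646567027309514
```

Call:
move_arm(dp=[[23.5,44.1,0],[23.5,44.1,0],[23.5,44.1,0],[23.5,44.1,0],[23.5,44.1,0],[23.5,44.1,0],[23.5,44.1,0],[23.5,44.1,0],[23.5,44.1,0],[23.5,44.1,0]], rotation=[[0,0,-0.03],[0,0,-0.03],[0,0,-0.03],[0,0,-0.03],[0,0,-0.03],[0,0,-0.03],[0,0,-0.03],[0,0,-0.03],[0,0,-0.03],[0,0,-0.03]], hand=[1,1,1,1,1,1,1,1,1,1], newtons=30)

```text
clock: 1.35
eef_pos: [421.9, -74.8, 205.4]
eef_rot: [3.142, -0.0, 0.045]
wrist_force: [0.6, -0.0, -0.6]
finger_gap: 94.0
finger_force: 0.0
```

Call:
move_arm(dp=[[23.5,44.1,0],[23.5,44.1,0],[23.5,44.1,0],[23.5,44.1,0],[23.5,44.1,-20],[23.5,44.1,-20],[0,0,0],[0,0,0]], rotation=[[0,0,-0.03],[0,0,-0.03],[0,0,-0.03],[0,0,-0.03],[0,0,-0.03],[0,0,-0.01],[0,0,0],[0,0,0]], hand=[1,1,1,1,1,1,1,1])

```text
clock: 2.35
eef_pos: [562.2, 187.8, 165.4]
eef_rot: [3.141, 0.0, -0.114]
wrist_force: [0.7, -0.7, -0.4]
finger_gap: 93.9
finger_force: 0.0
```

Call:
move_arm(dp=[[0,0,-45],[0,0,-45],[0,0,-40],[0,0,-20],[0,0,-7],[0,0,0],[0,0,0],[0,0,0],[0,0,0],[0,0,0]], rotation=[[0,0,0],[0,0,0],[0,0,0],[0,0,0],[0,0,0],[0,0,0],[0,0,0],[0,0,0],[0,0,0],[0,0,0]], hand=[1,1,1,1,1,0,0,0,0,0], newtons=30)

```text
clock: 3.6
eef_pos: [562.5, 188.2, 8.6]
eef_rot: [-3.141, -0.0, -0.114]
wrist_force: [-0.7, 2.8, 1.4]
finger_gap: 47.0
finger_force: 1.2
```

Call:
move_arm(dp=[[0,0,0],[0,0,0],[0,0,30],[0,0,45],[0,0,45],[0,0,20],[0,0,0]], rotation=[[0,0,0],[0,0,0],[0,0,0],[0,0,0],[0,0,0],[0,0,0],[0,0,0]], hand=[0,0,0,0,0,0,0])

```text
clock: 4.47
eef_pos: [562.8, 188.2, 149.3]
eef_rot: [-3.141, -0.002, -0.114]
wrist_force: [-0.1, 0.3, -1.4]
finger_gap: 44.8
finger_force: 30.0
```

```bash
python3 - <<'E'
from cell import manip,camera
from h import *
s=manip.read_state();print(s["clock"],s["eef_pos"],s["eef_rot"],s["finger_gap"],s["finger_force"],s["wrist_force"],s["moment"])
a=camera("side")["image"];cv2.imwrite("pics/lift.png",a[120:320,120:340,::-1].repeat(2,0).repeat(2,1))
E
```

```text
4.475 [562.77410236 188.15006798 149.3032864 ] [-3.14105370e+00 -1.76231942e-03 -1.14178098e-01] 44.81722625955125 29.984461963176727 [-0.08675934  0.31345929 -1.36884056] [ 0.01206937 -0.02457036  0.02285319]
```

View pics/lift.png

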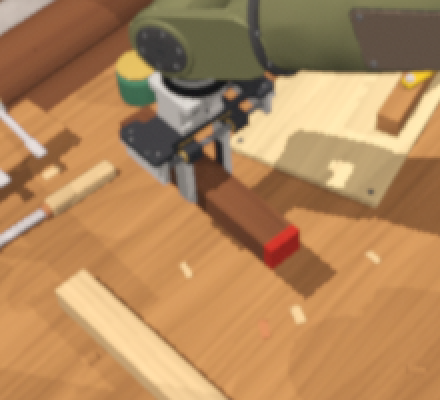

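Call:
move_arm(dp=[[6.3,-34.1,0],[6.3,-34.1,0],[6.3,-34.1,0],[6.3,-34.1,0],[6.3,-34.1,0],[6.3,-34.1,0],[6.3,-34.1,0],[6.3,-34.1,0],[6.3,-34.1,0],[6.3,-34.1,0]], rotation=[[0,0,0.143],[0,0,0.143],[0,0,0.143],[0,0,0.143],[0,0,0.143],[0,0,0.143],[0,0,0.143],[0,0,0.143],[0,0,0.143],[0,0,0.143]], hand=[0,0,0,0,0,0,0,0,0,0])

```text
clock: 5.78
eef_pos: [624.8, -153.8, 146.1]
eef_rot: [-3.138, -0.0, 1.321]
wrist_force: [-0.2, 0.1, -3.0]
finger_gap: 44.6
finger_force: 30.0
```

Call:
move_arm(dp=[[0,0,0],[0,0,0],[0,0,-30],[0,0,-30],[0,0,-20],[0,0,0],[0,0,0]], rotation=[[0,0,0],[0,0,0],[0,0,0],[0,0,0],[0,0,0],[0,0,0],[0,0,0]], hand=[0,0,0,0,0,0,0])

```text
clock: 6.65
eef_pos: [626.0, -152.8, 69.6]
eef_rot: [3.14, 0.0, 1.316]
wrist_force: [0.1, 1.0, -1.5]
finger_gap: 44.7
finger_force: 30.0
```

```bash
python3 - <<'E'
from cell import manip,camera
from h import *
s=manip.read_state();print(s["clock"],s["eef_pos"],s["eef_rot"],s["wrist_force"])
a=camera("top")["image"];cv2.imwrite("pics/pre.png",a[100:270,230:450,::-1].repeat(3,0).repeat(3,1))
E
```

```text
6.65 [ 625.97178592 -152.7638419    69.59916414] [3.14009377e+00 6.89237965e-05 1.31582045e+00] [ 0.08450165  0.96811993 -1.53745723]
```

View pics/pre.png

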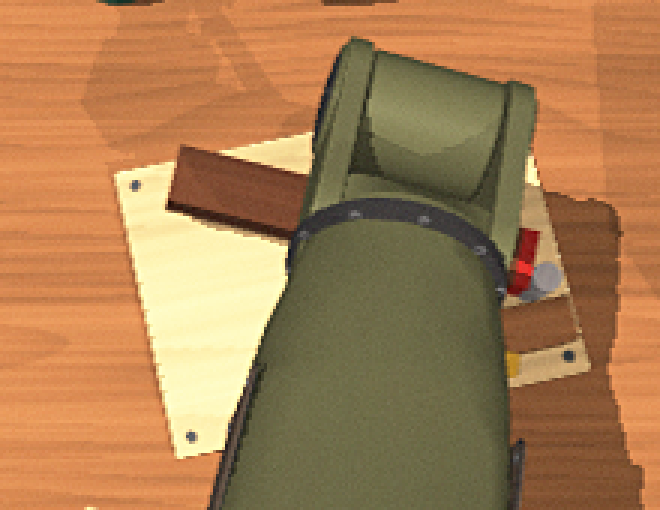

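The blank is over the board: its red end at (525,260) sits just short of the post at (547,275), and its bare end at (180,180) is swung out. It's clear, so I'll lower it.

Call:
move_arm(dp=[[0,0,-25],[0,0,-15],[0,0,-6],[0,0,-2],[0,0,0],[0,0,0]], rotation=[[0,0,0],[0,0,0],[0,0,0],[0,0,0],[0,0,0],[0,0,0]], hand=[0,0,0,0,0,0])

```text
clock: 7.45
eef_pos: [625.7, -152.9, 21.0]
eef_rot: [3.141, -0.0, 1.316]
wrist_force: [0.8, -0.1, -2.7]
finger_gap: 44.9
finger_force: 30.0
```

Call:
move_arm(dp=[[0,0,0],[0,0,0],[0,0,0],[0,0,20],[0,0,40],[7,28,0],[7,28,0],[7.5,26.2,0],[0,0,0]], rotation=[[0,0,0],[0,0,0],[0,0,0],[0,0,0],[0,0,0],[0,0,0],[0,0,0],[0,0,0],[0,0,0]], hand=[1,1,1,1,1,1,1,1,1])

```text
clock: 8.57
eef_pos: [647.5, -69.2, 81.9]
eef_rot: [3.14, -0.0, 1.318]
wrist_force: [-0.3, 1.3, -0.0]
finger_gap: 94.0
finger_force: 0.0
```

```bash
python3 - <<'E'
from cell import manip,camera
from h import *
s=manip.read_state();print(s["clock"],s["eef_pos"],s["eef_rot"],s["wrist_force"])
c=camera("top");a=c["image"];pickle.dump(c,open("c2.pkl","wb"));cv2.imwrite("pics/p2.png",cv2.resize(a[100:260,260:440,::-1],None,fx=3,fy=3,interpolation=cv2.INTER_CUBIC))
E
```

```text
8.575 [647.51322768 -69.18797145  81.88616914] [ 3.14015128e+00 -2.55698800e-04  1.31791508e+00] [-0.2772052   1.28890912 -0.00138662]
```

View pics/p2.png

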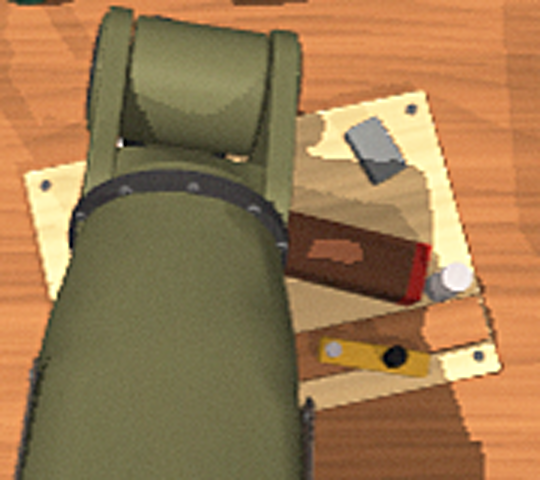

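The red end's top corners are at (431,243) and (420,304), the post top at (457,277), and the blank lies flat and free of the fence.

```bash
python3 - <<'E'
from h import *
c=pickle.load(open("c2.pkl","rb"));J=np.load("jig.npz");R,t=J["R"],J["t"]
P=lambda x,y,z:R.T@(ray(c,x/3+260-.33,y/3+100-.33,z)[:2]-t)
a,b=P(431,243,48),P(420,304,48);print(a,b,(a+b)/2,"d seat",(a+b)/2-[-37.5,-125],"ang",np.arctan2(-(b-a)[1],-(b-a)[0]))
print("post top",P(457,277,67))
# swing: keep heel->grip; print tcp world for grip s=225
h0=R.T@(np.array([590.5,-288.0])-t)
for k,an in enumerate([.45,.36,.27,.2,.15,.1,.05,0]):
    f=k/7;h=h0*(1-f)+np.array([-35.5,-123])*f
    p=R@(h+225*np.array([np.sin(an),np.cos(an)]))+t;print(an,p.round(1))
E
```

```text
[ -11.40538697 -129.02203831] [ -56.8062893  -108.22996009] [ -34.10583813 -118.6259992 ] d seat [3.39416187 6.3740008 ] ang -0.4294588290826921
post top [ -44.13094579 -135.59956975]
0.45 [647.5 -70.3]
0.36 [627.2 -66.5]
0.27 [606.6 -64.4]
0.2 [590.4 -64.2]
0.15 [578.6 -64.8]
0.1 [566.9 -66. ]
0.05 [555.3 -67.7]
0 [543.7 -70. ]
```

Call:
move_arm(dp=[[0,0,-30],[0,0,-20],[0,0,-11],[0,0,0],[0,0,0],[0,0,0],[0,0,0],[0,0,0],[0,0,0],[0,0,0]], rotation=[[0,0,0],[0,0,0],[0,0,0],[0,0,0],[0,0,0],[0,0,0],[0,0,0],[0,0,0],[0,0,0],[0,0,0]], hand=[1,1,1,0,0,0,0,0,0,0], newtons=15)

```text
clock: 9.88
eef_pos: [647.0, -70.6, 19.6]
eef_rot: [3.141, -0.0, 1.316]
wrist_force: [-0.7, -0.7, 2.1]
finger_gap: 45.0
finger_force: 15.0
```

Call:
move_arm(dp=[[-10.2,2.2,0],[-10.1,1.6,0],[-10.3,1.3,0],[-10.3,0.8,0],[-8.1,0.2,0],[-8.1,0,0],[-11.8,-0.6,0],[0,0,0],[0,0,0]], rotation=[[0,0,0.045],[0,0,0.045],[0,0,0.045],[0,0,0.045],[0,0,0.035],[0,0,0.035],[0,0,0.05],[0,0,0],[0,0,0]], hand=[0,0,0,0,0,0,0,0,0])

```text
clock: 11.0
eef_pos: [577.7, -65.2, 19.6]
eef_rot: [-3.14, -0.0, 1.615]
wrist_force: [-6.4, -0.1, 7.7]
finger_gap: 45.1
finger_force: 15.0
```

Call:
move_arm(dp=[[-6,-0.6,0],[-5.7,-0.6,0],[-6,-0.8,0],[-5.6,-0.9,0],[-4.6,-0.9,0],[-4.6,-0.9,0],[0,0,0],[0,0,0]], rotation=[[0,0,0.025],[0,0,0.025],[0,0,0.025],[0,0,0.025],[0,0,0.02],[0,0,0.02],[0,0,0],[0,0,0]], hand=[0,0,0,0,0,0,0,0])

```text
clock: 12.0
eef_pos: [545.1, -69.9, 19.6]
eef_rot: [-3.141, -0.0, 1.756]
wrist_force: [-1.5, 0.4, 8.1]
finger_gap: 44.9
finger_force: 15.0
```

```bash
python3 - <<'E'
from cell import manip,camera
from h import *
s=manip.read_state();print(s["clock"],s["eef_pos"],s["eef_rot"],s["wrist_force"],s["moment"])
c=camera("top");a=c["image"];pickle.dump(c,open("c3.pkl","wb"));cv2.imwrite("pics/p3.png",cv2.resize(a[140:260,280:440,::-1],None,fx=4.5,fy=4.5,interpolation=cv2.INTER_CUBIC))
E
```

```text
12.0 [545.06505608 -69.91640991  19.58193595] [-3.14052539e+00 -3.59937265e-05  1.75627861e+00] [-1.47994162  0.3805641   8.05596525] [0.14646668 0.04292553 0.56193053]
```

View pics/p3.png

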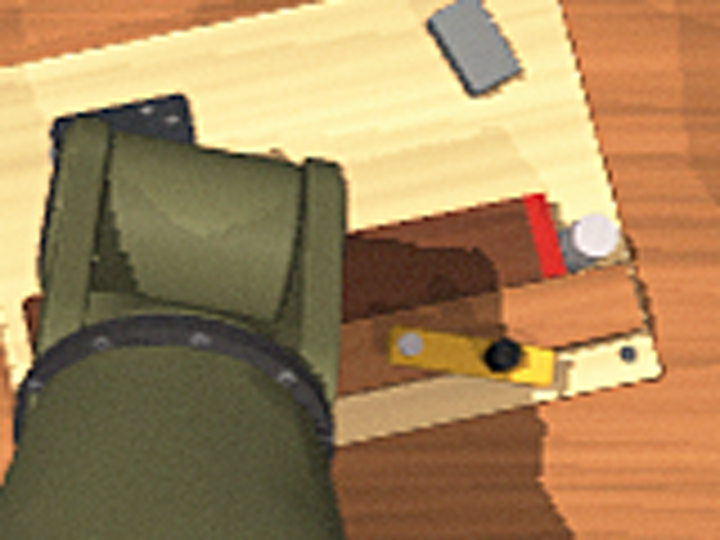

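The blank is nearly along the fence, with the red end's top edge from (545,193) to (566,274) and a small gap to the post at (597,236). I'll push it home under force feedback.

Call:
move_arm(dp=[[0.4,-2,0],[0.4,-2,0],[0,0,0],[0,0,0]], rotation=[[0,0,0.004],[0,0,0.004],[0,0,0],[0,0,0]], hand=[0,0,0,0])

```text
clock: 12.55
eef_pos: [545.7, -72.6, 19.5]
eef_rot: [-3.14, -0.002, 1.763]
wrist_force: [-1.8, 11.4, 8.7]
finger_gap: 44.8
finger_force: 15.0
```

```bash
python3 - <<'E'
from h import *
c=pickle.load(open("c3.pkl","rb"));J=np.load("jig.npz");R,t=J["R"],J["t"]
P=lambda x,y,z:R.T@(ray(c,x/4.5+280-.4,y/4.5+140-.4,z)[:2]-t)
a,b=P(545,193,48),P(566,274,48);print(a,b,(a+b)/2-[-37.5,-125]);print("post",P(597,236,67),"peg",P(505,356,84),"pivot",P(411,344,62), "fence top far edge near post",P(628,264,50))
E
```

```text
[ -14.38223897 -121.85204123] [ -58.36059081 -121.61339062] [1.12858511 3.26728408]
post [ -44.34922104 -136.16925454] peg [-96.06133713 -69.6378781 ] pivot [-78.7135052  -30.35450333] fence top far edge near post [ -60.05364514 -153.83786258]
```

Call:
move_arm(dp=[[-1.0,-0.2,0],[-1.0,-0.2,0],[0,0,0],[0,0,0]], rotation=[[0,0,0],[0,0,0],[0,0,0],[0,0,0]], hand=[0,0,0,0])

```text
clock: 13.05
eef_pos: [544.2, -72.9, 19.5]
eef_rot: [-3.142, -0.002, 1.764]
wrist_force: [3.0, 12.2, 5.1]
finger_gap: 44.8
finger_force: 15.0
```

Call:
move_arm(dp=[[0,0,0],[0,0,0],[0,0,0],[0,0,35],[0,0,40],[28,-33,0],[28,-34,0],[27,-34,0],[0,0,0],[0,0,0]], rotation=[[0,0,0],[0,0,0],[0,0,0],[0,0,0],[0,0,0],[0,0,0],[0,0,0],[0,0,0],[0,0,0],[0,0,0]], hand=[1,1,1,1,1,0,0,0,0,0])

```text
clock: 14.3
eef_pos: [626.8, -174.9, 93.9]
eef_rot: [-3.141, -0.001, 1.764]
wrist_force: [-0.0, -0.0, 0.7]
finger_gap: 47.2
finger_force: 0.0
```

Call:
move_arm(dp=[[0,0,-35],[0,0,-33],[-8,-1.6,0],[-8,-1.6,0],[-4,-0.8,0],[-2,-0.4,0],[0,0,0]], rotation=[[0,0,0],[0,0,0],[0,0,0],[0,0,0],[0,0,0],[0,0,0],[0,0,0]], hand=[0,0,0,0,0,0,0])

```text
clock: 15.18
eef_pos: [605.4, -179.8, 27.0]
eef_rot: [3.141, 0.0, 1.764]
wrist_force: [-0.5, -0.2, -0.0]
finger_gap: 0.4
finger_force: 0.0
```

Call:
move_arm(dp=[[-2,-0.4,0],[-2,-0.4,0],[-1,-0.2,0],[0,0,0]], rotation=[[0,0,0],[0,0,0],[0,0,0],[0,0,0]], hand=[0,0,0,0])

```text
clock: 15.68
eef_pos: [600.8, -180.5, 26.6]
eef_rot: [3.14, 0.0, 1.764]
wrist_force: [3.8, 2.9, -2.3]
finger_gap: 0.3
finger_force: 2.5
```

Call:
move_arm(dp=[[-1,-0.2,0],[-1,-0.2,0],[0,0,0]], rotation=[[0,0,0],[0,0,0],[0,0,0]], hand=[0,0,0])

```text
clock: 16.05
eef_pos: [600.8, -180.5, 27.3]
eef_rot: [3.136, 0.001, 1.764]
wrist_force: [17.1, 4.5, -2.4]
finger_gap: 0.7
finger_force: 9.0
```

Call:
move_arm(dp=[[8,1.6,0],[8,1.6,0],[0,0,40],[0,0,45],[0,0,28],[-33,-24.5,0],[-33,-24.5,0],[-33.7,-24.7,0],[0,0,0]], rotation=[[0,0,0],[0,0,0],[0,0,0],[0,0,-0.1],[0,0,-0.1],[0,0,-0.1],[0,0,-0.1],[0,0,-0.015],[0,0,0]], hand=[0,0,0,0,0.5,0.5,0.5,0.5,0.5])

```text
clock: 17.18
eef_pos: [513.2, -253.0, 139.6]
eef_rot: [-3.141, 0.0, 1.346]
wrist_force: [-0.4, 0.2, -0.2]
finger_gap: 46.0
finger_force: 0.0
```

```bash
python3 - <<'E'
from cell import manip,camera
from h import *
s=manip.read_state();print(s["clock"],s["eef_pos"],s["eef_rot"],s["finger_gap"])
a=camera("top")["image"][130:260,265:435,::-1];b=camera("wrist")["image"][...,::-1]
a=cv2.resize(a,None,fx=300/130,fy=300/130,interpolation=cv2.INTER_CUBIC);b=cv2.resize(b,(400,300))
cv2.imwrite("pics/p4.png",np.hstack([a,b]));print(a.shape)
J=np.load("jig.npz");R,t=J["R"],J["t"]
print("peg tgt",R@[-96.5,-70.5]+t)
for q in np.linspace(-.415,1.6,11):print(q.round(2),(R@[-80+45*np.sin(q),-30-45*np.cos(q)]+t).round(1))
E
```

```text
17.175 [ 513.19166456 -252.98712738  139.64533665] [-3.14097304e+00  1.86878994e-04  1.34594637e+00] 45.98989401942182
(300, 392, 3)
peg tgt [ 517.04577362 -251.00423642]
-0.42 [ 515.6 -252. ]
-0.21 [ 524.6 -253.1]
-0.01 [ 533.6 -252.3]
0.19 [ 542.3 -249.8]
0.39 [ 550.3 -245.6]
0.59 [ 557.3 -239.9]
0.79 [ 563.  -232.9]
1.0 [ 567.2 -224.8]
1.2 [ 569.7 -216.1]
1.4 [ 570.4 -207.1]
1.6 [ 569.3 -198.1]
```

View pics/p4.png

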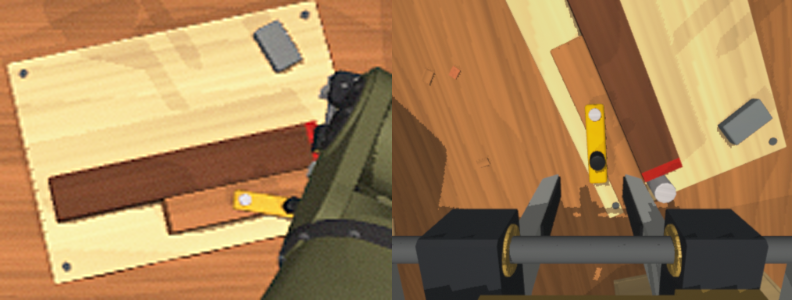

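Left half: the dark blank is flush along the fence and its red end (313,140) is at the post. Right half: the peg (597,160) lies between the fingertips, so I'll pinch it and turn.

Call:
move_arm(dp=[[3.4,1.5,-25],[0,0,-30],[0,0,-13],[0,0,-6],[0,0,0],[0,0,0],[0,0,0],[0,0,0]], rotation=[[0,0,0],[0,0,0],[0,0,0],[0,0,0],[0,0,0],[0,0,0],[0,0,0],[0,0,0]], hand=[0.5,0.5,0.5,0.5,0,0,0,0], newtons=12)

```text
clock: 18.27
eef_pos: [518.3, -250.3, 66.0]
eef_rot: [3.14, 0.0, 1.349]
wrist_force: [0.9, -0.6, 2.5]
finger_gap: 15.6
finger_force: 12.0
```

Call:
move_arm(dp=[[4.4,-0.6,0],[4.4,-0.5,0],[4.5,0.2,0],[4.5,0.6,0],[4.4,1.1,0],[4.3,1.4,0],[4.1,1.9,0],[3.9,2.3,0],[3.6,2.7,0],[3.4,3.0,0]], rotation=[[0,0,0.1],[0,0,0.1],[0,0,0.1],[0,0,0.1],[0,0,0.1],[0,0,0.1],[0,0,0.1],[0,0,0.1],[0,0,0.1],[0,0,0.1]], hand=[0,0,0,0,0,0,0,0,0,0])

```text
clock: 19.52
eef_pos: [559.1, -237.7, 65.8]
eef_rot: [-3.141, -0.001, 2.352]
wrist_force: [-7.8, 2.7, 6.2]
finger_gap: 15.7
finger_force: 12.0
```

Call:
move_arm(dp=[[3.0,3.4,0],[2.7,3.6,0],[2.3,4,0],[1.9,4.1,0],[1.4,4.3,0],[1.1,4.4,0],[0.5,4.5,0],[0.2,4.5,0],[-0.4,4.5,0],[0,0,0]], rotation=[[0,0,0.1],[0,0,0.1],[0,0,0.1],[0,0,0.1],[0,0,0.1],[0,0,0.1],[0,0,0.1],[0,0,0.1],[0,0,0.1],[0,0,0]], hand=[0,0,0,0,0,0,0,0,0,0])

```text
clock: 20.78
eef_pos: [570.6, -200.8, 65.7]
eef_rot: [3.141, -0.004, -3.033]
wrist_force: [-14.1, -1.2, 8.0]
finger_gap: 15.7
finger_force: 12.0
```

Call:
move_arm(dp=[[-1.2,2,0],[0,0,0],[0,0,0],[0,0,0],[0,0,40],[0,0,50],[-30,0,30],[-30,30,0],[-30,30,0],[0,0,0]], rotation=[[0,0,0],[0,0,0],[0,0,0],[0,0,0],[0,0,0],[0,0,0],[0,0,0],[0,0,0],[0,0,0],[0,0,0]], hand=[0,0,0.4,0.4,0.4,0.4,0.4,0.4,0.4,0.4])

```text
clock: 22.02
eef_pos: [480.0, -137.2, 186.0]
eef_rot: [-3.142, 0.001, -3.033]
wrist_force: [-0.1, 0.3, -0.2]
finger_gap: 37.8
finger_force: 0.0
```

```bash
python3 - <<'E'
from cell import manip,camera
from h import *
s=manip.read_state();print(s["clock"],s["eef_pos"],s["wrist_force"])
a=camera("top")["image"][130:260,265:435,::-1];b=camera("side")["image"][110:230,220:370,::-1]
cv2.imwrite("pics/p5.png",np.hstack([cv2.resize(a,(392,300),interpolation=cv2.INTER_CUBIC),cv2.resize(b,(375,300),interpolation=cv2.INTER_CUBIC)]))
E
```

```text
22.025 [ 480.00329973 -137.24955097  185.96626111] [-0.09978404  0.27286172 -0.24694549]
```

View pics/p5.png

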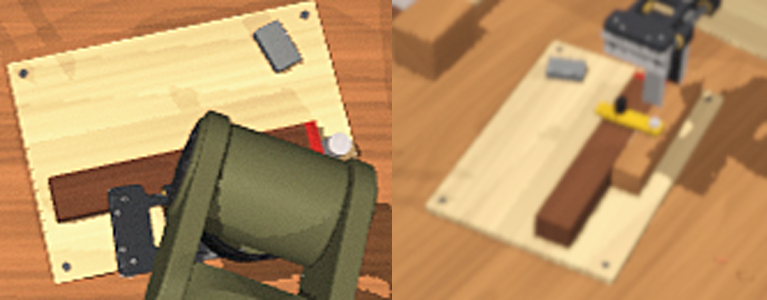

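The yellow button (630,118, side half) lies square across the blank. The blank is flush with its red end (313,135) at the post, and the stone hasn't moved. The arm is clear, so I'm handing it in.

```bash
python3 -c "
from cell import manip
print(manip.sign_off())"
```

```text
the job is handed in; nothing more can be done
None
```

The job is handed in at about 22 s: in the last pictures the dark blank lies flush along the fence with its red end at the post, the button is square across it, and the stone hasn't moved; the pale blank was out of those pictures, but the arm never went near it (no verdict was returned).

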